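# Close the draught cover and tare the balance

## Task

Get the laboratory balance ready for weighing: push the sliding glass cover on top of its weighing chamber fully shut by the upright dark metal fin on it, then lightly press the tare key, the long bar-shaped one of the four keys in front, let it come back up and draw the hand away. Be gentle with the balance, do not press the other three keys, and leave the little cup on the pan and the jar, flask and dish beside the balance where they stand.

Things in the scene. Friction and masses are not known exactly. Their poses are not given: they have to be found in the camera images.
- balance: Fixed white balance, 290 (x) x 240 (y) mm, deck 58 mm high. Origin: centre of its underside; x to its rear, y to its left, z up. Four keys in a row at x = -120, y = -78, -26, 26, 78 mm, in any order. Glass chamber x -41 to 131, y -104 to 104 mm, 130 mm high: left half (y > 0) of its roof fixed, right half open until covered. Pan inside at x = 45, y = 0.
- cover_fin_top (a point): Centre of the top edge of the upright dark metal fin on the sliding glass cover, 161 mm above the bench; axes as the balance's. Fin 60 mm long (balance x), 6 mm thick (y), standing 26 mm above the cover's glass, whose upper face is 135 mm above the bench. Glass 166 x 100 mm (x, y); the fin is in the middle of its y width, at balance x = 25, y = -50 mm when shut.
- cover (a joint): how far the sliding cover is open, m: 0 = fully shut (against a stop), up to 0.095 = fully open. It opens towards the balance's +y and shuts towards -y; sliding friction 1.5 N, it stays where it is left.
- tare_key_top (a point): Tare key cap on the front strip of the balance, a long bar 34 mm along the balance's y by 14 mm along its x, standing 8 mm above the deck, plain white like the others, on a black strip; this point is the centre of its top face (66 mm above the bench when up), z up.
- tare_key (a joint): how far the tare key is pressed down, m: 0 = up (sprung back), 0.005 = fully down. The spring takes about 1 N to start and 4 N to hold fully down.
- round_key_top (a point): Round key cap on the front strip of the balance, diameter 18 mm, standing 8 mm above the deck, plain white like the others, on a black strip; this point is the centre of its top face (66 mm above the bench when up), z up.
- round_key (a joint): how far the round key is pressed down, m: 0 = up (sprung back), 0.005 = fully down. The spring takes about 1 N to start and 4 N to hold fully down.
- square_key_top (a point): Square key cap on the front strip of the balance, 18 x 18 mm, standing 8 mm above the deck, plain white like the others, on a black strip; this point is the centre of its top face (66 mm above the bench when up), z up.
- square_key (a joint): how far the square key is pressed down, m: 0 = up (sprung back), 0.005 = fully down. The spring takes about 1 N to start and 4 N to hold fully down.
- small_key_top (a point): Small round key cap on the front strip of the balance, diameter 12 mm, standing 8 mm above the deck, plain white like the others, on a black strip; this point is the centre of its top face (66 mm above the bench when up), z up.
- small_key (a joint): how far the small round key is pressed down, m: 0 = up (sprung back), 0.005 = fully down. The spring takes about 1 N to start and 4 N to hold fully down.
- cup: Small white ceramic cup, diameter 40 mm at the rim, 30 mm high, loose on the pan inside the weighing chamber, 62 mm above the bench. Origin: centre of its underside.
- jar: Brown glass jar with a black cap, diameter 54 mm, 75 mm high, loose on the bench to the left of the balance. Origin: centre of its underside.
- flask: Conical glass flask, diameter 68 mm at the foot, 28 mm at the lip, 88 mm high, loose on the bench to the right of the balance. Origin: centre of its underside.
- dish: Flat clear round culture dish with its cover on, diameter 90 mm, 15 mm high, loose on the bench to the right of the balance. Origin: centre of its underside.

How it is judged (in metres and radians):
On the way, in this order (a step that is already met when the one before it is completed fails the run):
1. the sliding cover is fully shut (within 4 mm) (value of joint cover below 0.004 m), for 0.2 s.
2. with the cover shut, the tare key is pressed at least 3 mm down (value of joint tare_key above 0.003 m and value of joint cover below 0.004 m), for 0.05 s.
At the end, for the whole second after the job is handed in: The cover is shut to within 4 mm, all four keys are up (within 1 mm), and the cup, jar, flask and dish are at rest within 10 mm of where they began (value of joint cover below 0.004 m and value of joint each of tare_key, round_key, square_key, small_key below 0.001 m and distance of each of jar, flask, dish, cup from where it was at the start of the episode below 0.01 m and linear speed of each of jar, flask, dish, cup below 0.02 m/s); the robot touches nothing.
It fails at once if one of the other three keys is pressed (more than 1.5 mm) (value of joint any of round_key, square_key, small_key above 0.0015 m).
It fails at once if the tare key is pressed (more than 1.5 mm) while the cover is still open by more than 6 mm (value of joint tare_key above 0.0015 m and value of joint cover above 0.006 m).
It fails at once if the tare key is pushed harder than 20 N (contact force between anything else and tare_key above 20 N).
It fails at once if the hand strikes or leans on the balance or its cover with more than 40 N (contact force between the arm and balance above 40 N).
It fails at once if the cup, jar, flask or dish is lifted, carried or knocked more than 10 mm from its place (distance of any of jar, flask, dish, cup from where it was at the start of the episode above 0.01 m).
It also fails if it takes over 42 s, if anything falls off the work surface, if the arm or the gripper's body presses on something with over 40 N, if the wrist force passes 120 N, or if a joint passes its speed limit or range.

## Robot

A 6-joint arm with a two-finger parallel gripper is mounted at the origin on the work surface. World frame = base frame: x ahead of the robot, y to its left, z up, the work surface at z = 0. Lengths are in m, angles in degrees, forces in N, time in s.
With the tool pointing down it reaches from about 0.25 to 0.725 m from the base axis. Payload 9.7 kg.
Tool frame: the origin (TCP) lies midway between the tips of the shut fingers; the grasp point (between the pads) lies 19 mm behind it (bot.hold_point_z is the distance from the TCP to the grasp point, in m); z points along the fingers, y is the line along which they close (so a half turn about z gives the same grasp; the last joint's range is limited). The gripper opens to 85 mm and grips with 20 to 120 N. Pads are 22 mm wide; open, the fingers measure 114 mm over their backs; the gripper's body (76 mm by 85 mm) begins 54 mm behind the grasp point. The pads swing forward as they close: fully open they stand 13 mm farther back than shut.
Start: joints at [0, 4.979, 10.078, 95.1, 0, 90], TCP at [0.55, -0, 0.231] pointing down, gripper open.
Joint ranges: [-179.16, 179.16], [-48.56, 103.87], [-65.8, 70.77], [-126.05, 130.52], [-82.76, 87.17], [-180, 180]. Speed limits (degrees/s): [127.2, 127.2, 147.25, 180, 180, 180].

## Interface

Orientations are given as [roll, pitch, yaw] about the fixed x, y, z axes, in that order (R = Rz(yaw) Ry(pitch) Rx(roll)).
In Python, from workcell import bot gives the robot as it stands.
- The arm moves only by the tool play_rows, never from a script. Its argument "steps" is a list that holds one entry, the list of rows, each a list of 4 numbers: the shift along the tool's x, y, z in m, then the turn about the tool's z in rad. In form: [[[tx, ty, tz, yaw], ...]]. A call has exactly 5 rows; each row shifts and turns the commanded pose from where the row before left it, along the tool's axes as they then stand; what a row does not reach is not made up. A row lasts 1/12 s, in which the tool goes at most 41.7 mm and 7.16 degrees, less where a joint would pass 70% of its speed; a pose out of reach is approached as far as the arm can. A call is refused whole if a number of a shift passes 0.0417 or a number of a turn 0.125, either way. A call with a gripper value outside its range is refused whole. "gripper" is the finger opening in m, from 0 to 0.0854, set as the call begins (left out, the last holds). The fingers move at their own pace and stop on an object; "squeeze" is the grip in N (left out, the last holds). Time passes only in rows, so rows that do not move let the fingers close, or fill a call up. It gives the time, the measured TCP pose, the force, the opening and the grip force at its end, in the units of the state.
- bot.get_obs(): the state, without advancing time (a new reading comes with each control period).
- bot.camera(name): name is "scene" or "side" or "wrist"; returns a dict with "img" (420x560x3 uint8, blue, green, red), "vfov" (degrees; the focal length in pixels is half the picture's height over the tangent of half this angle, whatever the lens; pixels are square), "cx", "cy" (the principal point, pixels), "D" ([k1, k2, p1, p2, k3] as OpenCV has them; the pictures are not rectified), "xyz" and "attitude" of the camera in the world. Camera axes: x right, y down, z forward; pixel columns grow to the right and rows downward; lengths in m; the calibration is good to about 2 mm. A picture is of the moment at which its call begins. There is no depth.
- bot.job_done(): hands the job in; it is judged then, once.
The state is a dict: "time": time; "q": joint angles; "qd": joint speeds; "joint_efforts": joint torques, N m; "ee_pos": TCP position; "tcp_rot": TCP orientation; "wrist_force": force on the tool from outside, world axes, zero at the start; "torque": the same for the moment, N m; "opening": finger opening in m; "grasp_force": force on a finger pad.
Only numpy, scipy, OpenCV 4.12 (cv2) and the standard library are available. Lean on these libraries where they do the work, as an engineer would, in place of code of your own. Each camera call takes 0.05 s, during which the arm holds its last target. There are 200 camera calls.

## Working session

There is one attempt and no reset: what is moved stays moved. The work goes in short steps, Python scripts to look and compute and a tool call to move; the robot and the scene stay as the last step left them, time stands still between calls to the robot, and variables do not carry over. Pictures are saved under pics/ and viewed, at most 10 in all, crops included, and the job is handed in when it is done.

Besides the shell and the picture viewer there is one more tool, called after "Emit:" by a JSON object that holds its "method" and its "body". play_rows: Moves the arm, as the interface text tells. Its arguments: {"type":"object","properties":{"steps":{"type":"array","items":{"type":"array","items":{"type":"array","items":{"type":"number"}}}},"gripper":{"type":"number"},"squeeze":{"type":"number"}},"required":["steps"]}

```bash
mkdir -p pics; ls
python3 - <<'E'
from workcell import bot
import cv2,numpy as np
o=bot.get_obs(); print(o['time'],o['ee_pos'],o['tcp_rot'])
ims=[]
for n in ["scene","side"]:
    c=bot.camera(n); cv2.imwrite(f'pics/{n}0.png',c['img']); np.save(f'pics/{n}0.npy',c,allow_pickle=True)
    print(n,c['vfov'],c['cx'],c['cy'],c['D'],c['xyz'],c['attitude'])
E
```

```text
pics
0.0 [5.49782828e-01 1.67084676e-05 2.30583533e-01] [-1.79923861e+02  1.40699604e-03  9.00033216e+01]
scene 47.148265148206065 274.0891142897143 211.18463806635808 [-0.08171696  0.          0.          0.          0.        ] [ 1.12782384 -0.43142255  0.60887613] [-124.88484168   -1.08633658   51.8026943 ]
side 47.63533232121925 280.9016340691371 214.612867758896 [0.01973077 0.         0.         0.         0.        ] [0.42782515 0.74156447 0.76050476] [-130.73774263    1.18685983 -167.99683274]
```

View pics/scene0.png

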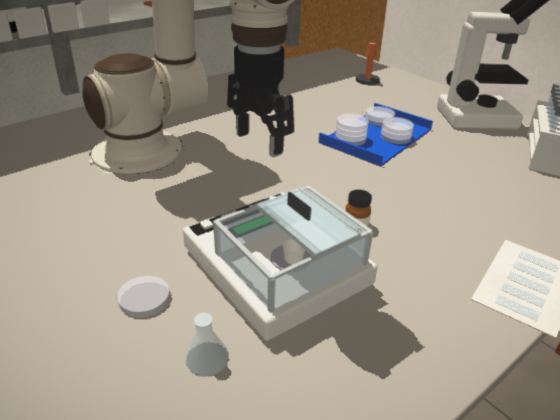

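View pics/side0.png

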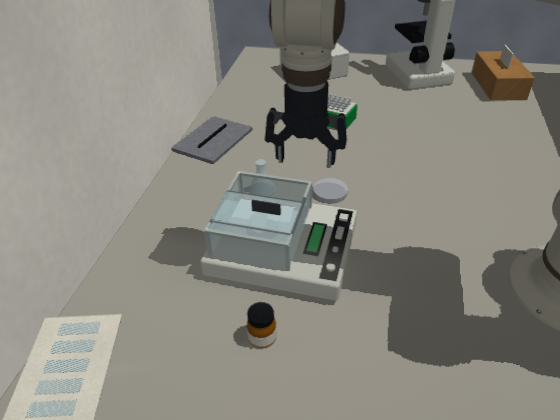

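The scene view shows the fin at about (299,206). The side view shows the fin at (266,208) and the key strip running from (345,217) to (330,270). I'll enlarge both.

Run:
```python
import cv2,numpy as np
a=cv2.imread('pics/side0.png')[165:300,195:365]; cv2.imwrite('pics/sidecrop.png',cv2.resize(a,None,fx=4.4,fy=4.4,interpolation=cv2.INTER_CUBIC))
a=cv2.imread('pics/scene0.png')[180:330,180:380]; cv2.imwrite('pics/scenecrop.png',cv2.resize(a,None,fx=4,fy=4,interpolation=cv2.INTER_CUBIC))
```

```text
(no output)
```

View pics/sidecrop.png

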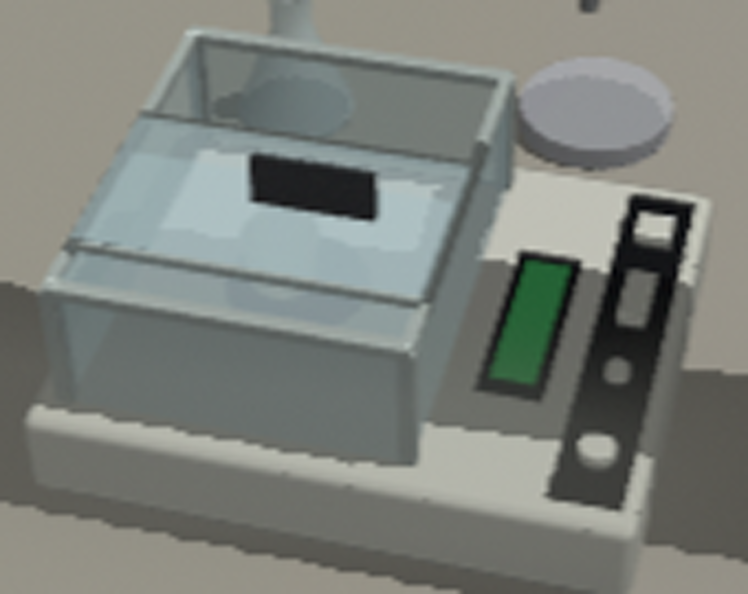

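View pics/scenecrop.png

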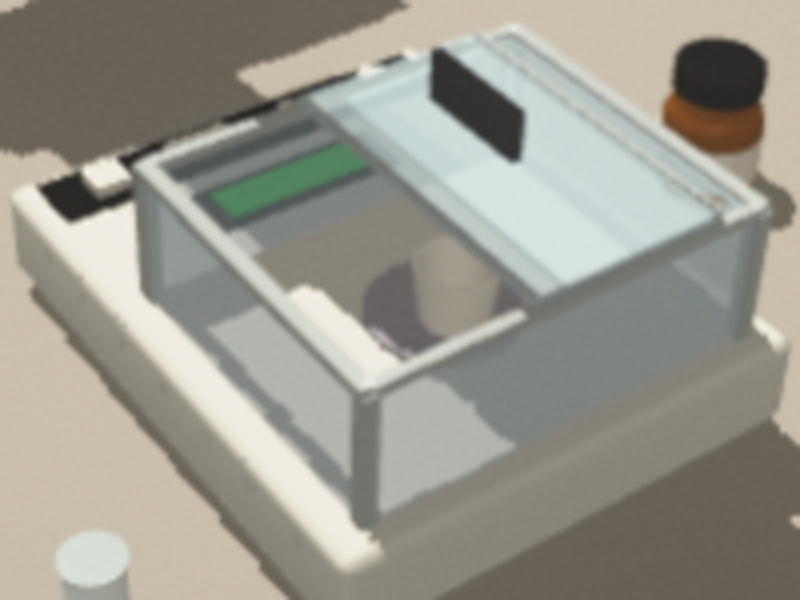

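The side crop shows, from the balance's left to right: round key (598,450), small key (618,372), tare bar (637,298), square key (655,230). The fin's top edge runs (252,155)–(377,173). In the scene crop the fin's top edge is (433,50)–(523,108).

```bash
cat > h.py <<'E'
import cv2,numpy as np
from scipy.spatial.transform import Rotation as R
def ray(c,px):
    f=c['img'].shape[0]/2/np.tan(np.radians(c['vfov']/2))
    K=np.array([[f,0,c['cx']],[0,f,c['cy']],[0,0,1]])
    p=cv2.undistortPoints(np.array(px,float).reshape(-1,1,2),K,np.array(c['D'])).reshape(-1,2)
    d=np.c_[p,np.ones(len(p))]@R.from_euler('xyz',c['attitude'],degrees=True).as_matrix().T
    return np.array(c['xyz']),d
def plane(c,px,z):
    o,d=ray(c,px); return o+d*((z-o[2])/d[:,2])[:,None]
def tri(c1,p1,c2,p2):
    o1,d1=ray(c1,p1);o2,d2=ray(c2,p2);out=[]
    for a,b in zip(d1,d2):
        s=np.linalg.lstsq(np.c_[a,-b],o2-o1,rcond=None)[0]; P,Q=o1+s[0]*a,o2+s[1]*b
        out.append(np.r_[(P+Q)/2,np.linalg.norm(P-Q)])
    return np.array(out)
E
python3 - <<'E'
from h import *
np.set_printoptions(precision=4,suppress=True)
s=np.load('pics/side0.npy',allow_pickle=True).item();c=np.load('pics/scene0.npy',allow_pickle=True).item()
S=lambda p:np.array(p)/4.4+[195,165]-.4
C=lambda p:np.array(p)/4.+[180,180]-.4
k=plane(s,S([(598,448),(618,370),(637,297),(655,228)]),.066);print('keys round,small,bar,square\n',k)
ft=S([(252,155),(377,173)]);fc=C([(433,50),(523,108)])
print('fin side z.161\n',plane(s,ft,.161)); print('fin scene\n',plane(c,fc[::1],.161))
t=tri(s,ft,c,fc[::-1]);print('tri',t)
# chamber right rear corner, right front corner, left front corner
ch=plane(s,S([(195,35),(508,78),(412,348),(50,288)]),.188);print('chamber top z=.188\n',ch)
ch2=plane(c,C([(145,170),(368,388),(765,207),(512,30)]),.13);print('z.13 scene rf, rr, lr, lf\n',ch2)
ch2=plane(s,S([(195,35),(508,78),(412,348),(50,288)]),.13);print('z.13 rr rf lf lr\n',ch2)
# fit: keys -> pose
b=np.array([(-.12,y) for y in(.078,.026,-.026,-.078)])
def fit(b,w):
    H=(b-b.mean(0)).T@(w-w.mean(0)); a=np.arctan2(H[0,1]-H[1,0],H[0,0]+H[1,1])
    M=np.array([[np.cos(a),-np.sin(a)],[np.sin(a),np.cos(a)]]);t=w.mean(0)-M@b.mean(0);return a,M,t
a,M,t=fit(b,k[:,:2]);print('yaw',np.degrees(a),'orig',t,(b@M.T+t-k[:,:2]))
bb=np.r_[b,[(.131,-.104),(-.041,-.104),(-.041,.104),(.131,.104)]]
w=np.r_[k[:,:2],ch2[:,:2]]
a,M,t=fit(bb,w);print('yaw',np.degrees(a),'orig',t,'res\n',bb@M.T+t-w)
E
```

```text
keys round,small,bar,square
 [[ 0.4804  0.0913  0.066 ]
 [ 0.4777  0.0402  0.066 ]
 [ 0.4748 -0.0114  0.066 ]
 [ 0.4719 -0.0639  0.066 ]]
fin side z.161
 [[0.6515 0.0294 0.161 ]
 [0.5927 0.0316 0.161 ]]
fin scene
 [[0.597  0.0273 0.161 ]
 [0.6536 0.0289 0.161 ]]
tri [[0.6522 0.0294 0.1604 0.0014]
 [0.5937 0.0295 0.1588 0.0011]]
chamber top z=.188
 [[ 0.6904 -0.0203  0.188 ]
 [ 0.541  -0.0137  0.188 ]
 [ 0.5493  0.1664  0.188 ]
 [ 0.7005  0.1597  0.188 ]]
z.13 scene rf, rr, lr, lf
 [[ 0.5603 -0.0979  0.13  ]
 [ 0.7224 -0.1055  0.13  ]
 [ 0.7352  0.0931  0.13  ]
 [ 0.569   0.1001  0.13  ]]
z.13 rr rf lf lr
 [[ 0.717  -0.0974  0.13  ]
 [ 0.5524 -0.0902  0.13  ]
 [ 0.5616  0.1081  0.13  ]
 [ 0.7281  0.1008  0.13  ]]
yaw -3.1209970759575856 orig [0.596  0.0075] [[ 0.0001  0.0007]
 [-0.0001 -0.0002]
 [-0.     -0.0005]
 [ 0.      0.0001]]
yaw -2.911693206820396 orig [0.5955 0.0078] res
 [[-0.0008  0.0005]
 [-0.0008 -0.0004]
 [-0.0006 -0.0007]
 [-0.0003 -0.0001]
 [ 0.004  -0.0053]
 [-0.0032 -0.0038]
 [-0.0019  0.0056]
 [ 0.0035  0.0042]]
```

Balance yaw is about -3°, with its origin near (0.597, 0.006). The fin is centred at (0.623, 0.029), so the cover is about 75 mm open. I'll go to the fin's +y side with the fingers shut.

Emit:
{"method": "play_rows", "body": {"steps": [[[0.014,0.0146,0,0.0104],[0.014,0.0146,0,0.0104],[0.014,0.0146,0,0.0104],[0.014,0.0146,0,0.0104],[0.014,0.0146,0,0.0104]]], "gripper": 0, "squeeze": 20}}

```text
time: 0.52
ee_pos: [0.6249, 0.0691, 0.2308]
tcp_rot: [-180.0, 0.0, 87.0]
wrist_force: [-1.0, -0.9, -0.1]
opening: 0.0253
grasp_force: 0.0
```

Emit:
{"method": "play_rows", "body": {"steps": [[[0,0,0.01,0],[0,0,0.01,0],[0,0,0.01,0],[0,0,0.01,0],[0,0,0,0]]]}}

```text
time: 0.93
ee_pos: [0.6233, 0.068, 0.1886]
tcp_rot: [-179.8, 0.0, 87.0]
wrist_force: [-0.3, -0.2, 0.4]
opening: 0.0
grasp_force: 0.0
```

Emit:
{"method": "play_rows", "body": {"steps": [[[0,0,0.011,0],[0,0,0.01,0],[0,0,0.01,0],[0,0,0.01,0],[0,0,0,0]]]}}

```text
time: 1.35
ee_pos: [0.6235, 0.0683, 0.1475]
tcp_rot: [-179.8, 0.0, 87.0]
wrist_force: [-0.2, 0.4, -0.7]
opening: -0.0003
grasp_force: 0.0
```

Run:
```python
from workcell import bot
import cv2,numpy as np
a=bot.camera('side')['img'][130:280,180:380];b=bot.camera('scene')['img'][130:280,220:420]
cv2.imwrite('pics/chk1.png',cv2.resize(np.hstack([a,b]),None,fx=2,fy=2,interpolation=cv2.INTER_CUBIC))
```

```text
(no output)
```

View pics/chk1.png

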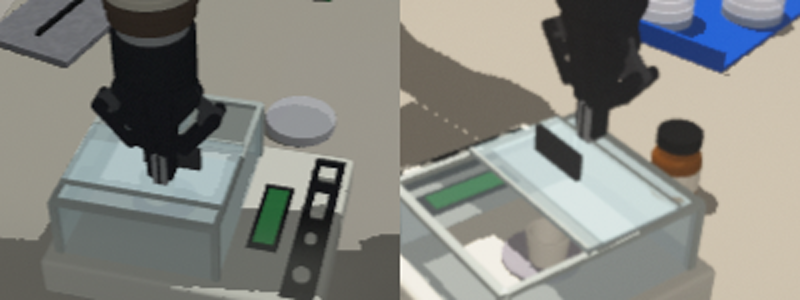

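The shut fingers stand on the +y side of the fin, about level with its middle (side view near (160,175), scene view near (592,130)). I'll push toward -y.

Emit:
{"method": "play_rows", "body": {"steps": [[[-0.005,0,0,0],[-0.005,0,0,0],[-0.005,0,0,0],[-0.005,0,0,0],[-0.005,0,0,0]]]}}

```text
time: 1.87
ee_pos: [0.6233, 0.0429, 0.1507]
tcp_rot: [180.0, -0.0, 87.0]
wrist_force: [-0.2, 1.1, 0.7]
opening: -0.0
grasp_force: 0.9
```

Emit:
{"method": "play_rows", "body": {"steps": [[[-0.005,0,0,0],[-0.005,0,0,0],[-0.005,0,0,0],[-0.005,0,0,0],[-0.005,0,0,0]]]}}

```text
time: 2.28
ee_pos: [0.6218, 0.0181, 0.1504]
tcp_rot: [180.0, -0.0, 87.0]
wrist_force: [0.2, 2.2, 2.1]
opening: -0.0001
grasp_force: 0.9
```

Emit:
{"method": "play_rows", "body": {"steps": [[[-0.005,0,0,0],[-0.005,0,0,0],[-0.005,0,0,0],[-0.005,0,0,0],[-0.005,0,0,0]]]}}

```text
time: 2.7
ee_pos: [0.6205, -0.0069, 0.1502]
tcp_rot: [-180.0, -0.0, 87.0]
wrist_force: [0.7, 1.8, 0.7]
opening: 0.0002
grasp_force: 0.9
```

Emit:
{"method": "play_rows", "body": {"steps": [[[-0.003,0,0,0],[-0.003,0,0,0],[-0.003,0,0,0],[-0.002,0,0,0],[-0.002,0,0,0]]]}}

```text
time: 3.12
ee_pos: [0.6198, -0.0196, 0.1502]
tcp_rot: [-180.0, -0.0, 87.0]
wrist_force: [-0.4, 1.7, 0.1]
opening: -0.0
grasp_force: 0.8
```

Cover is sliding at about 1.8 N. Expected stop is near y ≈ -0.031.

Emit:
{"method": "play_rows", "body": {"steps": [[[-0.002,0,0,0],[-0.002,0,0,0],[-0.001,0,0,0],[-0.001,0,0,0],[-0.001,0,0,0]]]}}

```text
time: 3.53
ee_pos: [0.6194, -0.0265, 0.1502]
tcp_rot: [-180.0, -0.0, 87.0]
wrist_force: [-1.7, 1.3, 0.9]
opening: -0.0001
grasp_force: 0.8
```

Emit:
{"method": "play_rows", "body": {"steps": [[[-0.001,0,0,0],[-0.001,0,0,0],[-0.001,0,0,0],[-0.0005,0,0,0],[-0.0005,0,0,0]]]}}

```text
time: 3.95
ee_pos: [0.6192, -0.0305, 0.1502]
tcp_rot: [-180.0, 0.0, 87.0]
wrist_force: [-1.6, 1.2, 0.9]
opening: 0.0002
grasp_force: 0.8
```

Emit:
{"method": "play_rows", "body": {"steps": [[[-0.0005,0,0,0],[-0.0005,0,0,0],[-0.0005,0,0,0],[-0.0005,0,0,0],[-0.0005,0,0,0]]]}}

```text
time: 4.37
ee_pos: [0.6191, -0.0325, 0.1502]
tcp_rot: [-180.0, -0.1, 87.0]
wrist_force: [-1.4, 6.9, 1.1]
opening: 0.0003
grasp_force: 3.1
```

Emit:
{"method": "play_rows", "body": {"steps": [[[-0.0003,0,0,0],[-0.0003,0,0,0],[0,0,0,0],[0,0,0,0],[0,0,0,0]]]}}

```text
time: 4.78
ee_pos: [0.6191, -0.0325, 0.1503]
tcp_rot: [-180.0, -0.1, 87.1]
wrist_force: [0.3, 6.8, 0.3]
opening: 0.0001
grasp_force: 3.4
```

The cover is at its stop: 6.8 N with no further travel. Backing off and rising.

Emit:
{"method": "play_rows", "body": {"steps": [[[0.004,0,0,0],[0.006,0,0,0],[0,0,-0.02,0],[0,0,-0.03,0],[0,0,-0.02,0]]]}}

```text
time: 5.2
ee_pos: [0.6197, -0.0233, 0.2222]
tcp_rot: [179.9, 0.0, 87.0]
wrist_force: [0.4, -0.4, 0.3]
opening: -0.0
grasp_force: 0.0
```

Emit:
{"method": "play_rows", "body": {"steps": [[[0,-0.028,0,0],[0,-0.028,0,0],[0,-0.028,0,0],[0,-0.028,0,0],[0,-0.028,0,0]]]}}

```text
time: 5.62
ee_pos: [0.4787, -0.0162, 0.2202]
tcp_rot: [180.0, 0.0, 87.0]
wrist_force: [0.5, 0.8, -0.2]
opening: 0.0003
grasp_force: 0.0
```

Run:
```python
from workcell import bot
import cv2,numpy as np
from h import *
o=bot.get_obs();print(o['time'],o['ee_pos'],o['tcp_rot'])
im=[]
for n in('side','scene','wrist'):
    c=bot.camera(n);np.save(f'pics/{n}1.npy',c,allow_pickle=True);im.append(c['img'])
cv2.imwrite('pics/chk2.png',np.hstack([cv2.resize(im[0][160:310,190:370],None,fx=2.2,fy=2.2,interpolation=cv2.INTER_CUBIC),cv2.resize(im[1][160:310,180:360],None,fx=2.2,fy=2.2,interpolation=cv2.INTER_CUBIC)]))
cv2.imwrite('pics/wrist1.png',im[2]); print(c['xyz'],c['attitude'])
```

```text
5.6167 [ 0.47870609 -0.01617585  0.22017632] [1.79971358e+02 3.65355708e-02 8.70133739e+01]
[0.48029973 0.05895633 0.36451785] [ 1.62817440e+02 -9.39932359e-02 -2.96673905e+00]
```

View pics/chk2.png

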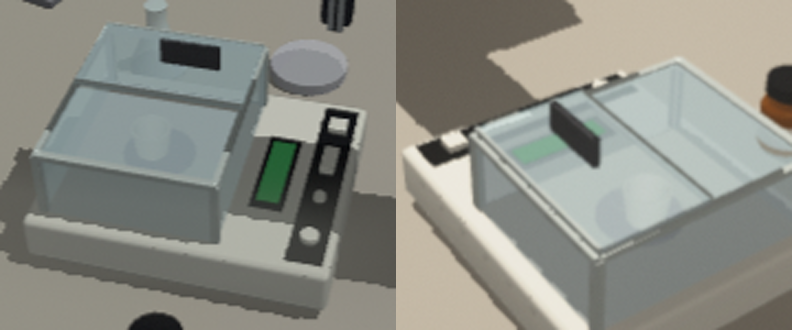

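View pics/wrist1.png

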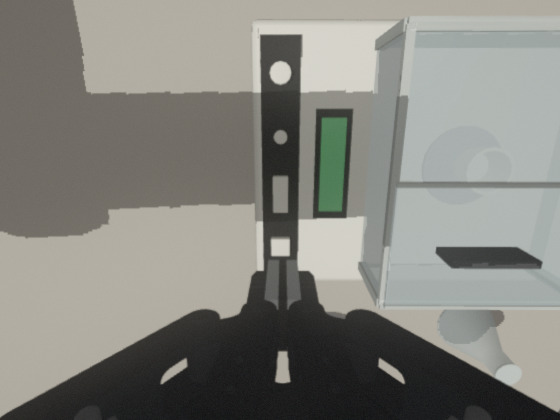

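The cover is shut in both views. The wrist view shows the round key (280,72), small key (280,137), tare bar (280,194) and square key (280,246).

Run:
```python
from h import *
np.set_printoptions(precision=4,suppress=True)
c=np.load('pics/wrist1.npy',allow_pickle=True).item()
print(plane(c,[(280.5,72),(280,137),(280,194.5),(280.5,247)],.066))
s=np.load('pics/side1.npy',allow_pickle=True).item()
print(plane(s,np.array([(161,39),(221,49)])/2.2+[190,160],.161))
```

```text
[[ 0.4809  0.0894  0.066 ]
 [ 0.4777  0.0372  0.066 ]
 [ 0.4749 -0.0144  0.066 ]
 [ 0.4726 -0.0664  0.066 ]]
[[ 0.6468 -0.0474  0.161 ]
 [ 0.5867 -0.0421  0.161 ]]
```

Emit:
{"method": "play_rows", "body": {"steps": [[[0.003,-0.004,0.02,0],[0,0,0.03,0],[0,0,0.03,0],[0,0,0.03,0],[0,0,0.02,0]]]}}

```text
time: 6.18
ee_pos: [0.4759, -0.013, 0.0874]
tcp_rot: [-179.9, 0.0, 87.0]
wrist_force: [-0.1, 0.3, 0.1]
opening: -0.0004
grasp_force: 0.0
```

Emit:
{"method": "play_rows", "body": {"steps": [[[0,0,0.005,0],[0,0,0.005,0],[0,0,0.003,0],[0,0,0.002,0],[0,0,0,0]]]}}

```text
time: 6.6
ee_pos: [0.4767, -0.0131, 0.0761]
tcp_rot: [179.9, 0.0, 87.0]
wrist_force: [0.4, 0.4, 0.5]
opening: -0.0002
grasp_force: 0.0
```

Emit:
{"method": "play_rows", "body": {"steps": [[[0,-0.001,0.002,0],[0,0,0.002,0],[0,0,0.002,0],[0,0,0.002,0],[0,0,0.001,0]]]}}

```text
time: 7.02
ee_pos: [0.4749, -0.013, 0.066]
tcp_rot: [-180.0, -0.0, 87.0]
wrist_force: [-0.4, -0.5, 0.6]
opening: 0.0
grasp_force: 0.4
```

Emit:
{"method": "play_rows", "body": {"steps": [[[0,0,0.001,0],[0,0,0.001,0],[0,0,0.001,0],[0,0,0,0],[0,0,0,0]]]}}

```text
time: 7.43
ee_pos: [0.4749, -0.013, 0.0634]
tcp_rot: [-180.0, 0.0, 87.0]
wrist_force: [-1.2, 0.2, 2.2]
opening: -0.0001
grasp_force: 1.2
```

Emit:
{"method": "play_rows", "body": {"steps": [[[0,0,0.0006,0],[0,0,0.0006,0],[0,0,0.0005,0],[0,0,0,0],[0,0,0,0]]]}}

```text
time: 7.85
ee_pos: [0.475, -0.013, 0.0616]
tcp_rot: [-180.0, 0.0, 87.0]
wrist_force: [-2.0, -0.3, 3.9]
opening: -0.0001
grasp_force: 1.7
```

Emit:
{"method": "play_rows", "body": {"steps": [[[0,0,0.0005,0],[0,0,0,0],[0,0,0,0],[0,0,0,0],[0,0,0,0]]]}}

```text
time: 8.27
ee_pos: [0.475, -0.013, 0.0611]
tcp_rot: [-180.0, 0.0, 87.0]
wrist_force: [-2.0, -0.3, 4.2]
opening: 0.0
grasp_force: 1.8
```

Emit:
{"method": "play_rows", "body": {"steps": [[[0,0,-0.003,0],[0,0,-0.006,0],[0,0,-0.015,0],[0,0,-0.03,0],[0,0,-0.03,0]]]}}

```text
time: 8.68
ee_pos: [0.4743, -0.0129, 0.1455]
tcp_rot: [-179.9, -0.0, 87.0]
wrist_force: [1.4, 0.1, 0.2]
opening: 0.0002
grasp_force: 0.0
```

Emit:
{"method": "play_rows", "body": {"steps": [[[0,-0.01,-0.03,0],[0,-0.01,-0.03,0],[0,0,-0.01,0],[0,0,0,0],[0,0,0,0]]]}}

```text
time: 9.1
ee_pos: [0.4555, -0.012, 0.215]
tcp_rot: [179.9, 0.0, 87.0]
wrist_force: [-0.5, -0.7, -0.6]
opening: -0.0001
grasp_force: 0.0
```

Run:
```python
from workcell import bot
import cv2,numpy as np
a=bot.camera('side')['img'][130:350,180:380];b=bot.camera('scene')['img'][170:390,100:400]
cv2.imwrite('pics/chk3.png',cv2.resize(np.hstack([a,b]),None,fx=1.6,fy=1.6,interpolation=cv2.INTER_CUBIC))
```

```text
(no output)
```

View pics/chk3.png

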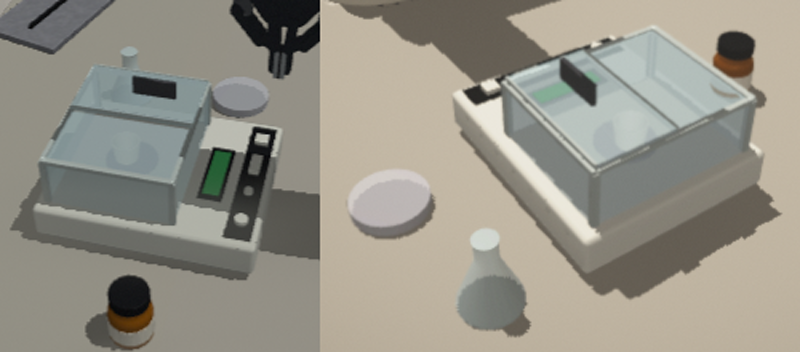

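The cover is still shut (fin at (155,88) in the side view), the keys are up, and the jar, flask, dish and cup are unmoved. The hand is clear, so I'm handing in.

```bash
python3 -c "
from workcell import bot
print(bot.job_done())"
```

```text
the job is handed in; nothing more can be done
None
```

I pushed the cover fully shut, pressed the tare key about 5 mm at about 4 N and let it spring back, then drew the hand clear and handed the job in at about 9 s; no verdict was returned.

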